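Next layer of an electron lens stack on its alignment mandrel

ROBOT

A 7-joint arm with a two-finger parallel gripper is mounted at the origin on the work surface. World frame = base frame: x ahead of the robot, y to its left, z up, the work surface at z = 0. Lengths are in m, angles in degrees, forces in N, time in s.
With the tool pointing down it reaches from about 0.4 to 0.85 m from the base axis. Payload 10.4 kg.
Tool frame: the origin (TCP) lies on the front face of the gripper's body, between the roots of the fingers; the fingertips stand 70 mm ahead of it and the grasp point (between the pads) lies 51 mm ahead of it (manip.tip_extent is the distance from the TCP to the fingertips, in m); z points along the fingers, y is the line along which they close (so a half turn about z gives the same grasp; the last joint's range is limited). The gripper opens to 87 mm and grips with 3 to 60 N. Pads are 19 mm wide; open, the fingers measure 117 mm over their backs; the gripper's body (75 mm by 190 mm) begins 51 mm behind the grasp point.
Start: joints at [-65.581, 19.034, -3.707, 83.658, 1.238, 77.344, -5.071], TCP at [0.271, 0.563, 0.292] pointing down, gripper open.
Joint ranges: [-148.97, 148.97], [-28.65, 121.19], [-84.17, 76.75], [9.2, 138.47], [-72.65, 252.65], [3.7, 117.97], [-149.18, 149.18]. Speed limits (degrees/s): [127.2, 127.2, 159.86, 159.86, 180, 180, 180].

INTERFACE

Orientations are given as a 3x3 rotation matrix whose columns are the frame's x, y, z axes.
In Python, from rig import monitor, vision, workorder, models, manip gives the robot as it stands.
- The arm moves only by the shell command python3 -m jog 'ROWS' [OPENING]. ROWS is JSON, a list of rows, each a list of 4 numbers: the shift along the world's x, y, z in units of 20 cm (1.0 is 20 cm), then the turn about the world's z in units of 0.15 rad (1.0 is 0.15 rad). In form: [[x, y, z, turn], ...]. A call has exactly 10 rows; each row shifts and turns the commanded pose from where the row before left it; what a row does not reach is not made up. A row lasts 1/10 s, in which the tool goes at most 50 mm and 8.59 degrees, less where a joint would pass 70% of its speed; a pose out of reach is approached as far as the arm can. A call with a number of a shift or a turn outside -1 to 1 is refused whole. A call with a gripper value outside its range is refused whole. OPENING is the opening, from 0 (shut) to 1 (fully open), set as the call begins (- or left out, the last holds). The fingers move at their own pace and stop on an object; the grip force is fixed at half the most. Time passes only in rows, so rows that do not move let the fingers close, or fill a call up. It gives the time, the measured TCP pose, the force, the opening and the grip force at its end, in the units of the state.
- monitor.get_state(): the state, without advancing time (a new reading comes with each control period).
- vision.grab_frame(name): name is "side" or "top" or "wrist"; returns the picture (480x640x3 uint8, red, green, blue); there is no depth.
- vision.calibration(name): a dict with "K" (3x3 intrinsics, pixels), "dist" ([k1, k2, p1, p2, k3] as OpenCV has them; the pictures are not rectified), "origin" and "orientation" of the camera in the world. Camera axes: x right, y down, z forward; pixel columns grow to the right and rows downward; lengths in m; the calibration is good to about 2 mm. A picture is of the moment at which its call begins: read the wrist's pose just before it. calibration takes no time and is no camera call; for the wrist camera it gives the pose at the moment of the call.
- workorder.finish_job(): hands the job in; it is judged then, once.
Trained networks look in the newest picture that a camera, given by its name, has taken for a name from the list of things; names that differ only in an ending like _2 or _b are one class to them, and where a whole thing is asked for, a point or a joint stands for the part that bears it (a point fixed in the world has none). Each returns a list of dicts, best first, with "p" (0 to 1); they miss things now and then, are a little off and sometimes report something else, mostly with a low value. They report only what shows in the picture. A call takes as long as a camera call.
- models.recognise(thing, camera): "xyz" ([x, y, z] in m, in world coordinates, good to about 4 mm: the middle of the surface that is visible of it).
- models.masks_of(thing, camera): "region" (480x640 bool, what is visible of it).
The state is a dict: "time": time; "qpos": joint angles; "joint_velocities": joint speeds; "tau": joint torques, N m; "ee_pos": TCP position; "tool_rot": TCP orientation; "ft_force": force on the tool from outside, world axes, zero at the start; "moment": the same for the moment, N m; "opening": opening from 0.0 (shut) to 1.0 (fully open); "grip_force": force on a finger pad.
Only numpy, scipy, OpenCV 4.12 (cv2) and the standard library are available. Lean on these libraries where they do the work, as an engineer would, in place of code of your own. Each camera call takes 0.05 s, during which the arm holds its last target. There are 200 camera calls.

TASK

Build the next layer of the lens stack on the round steel flange: slide the flat white ceramic disc down over the upright mandrel until it lies flat on the electrode already bolted there, then take the steel electrode off its leaning peg on the parts rack and slide it, flange downwards, over the mandrel until it sits flat on the ceramic. Guide each part all the way down in the gripper, neither dropping it nor forcing it, then let go. Leave the rack's other two parts, the green-handled driver and the pipe fitting where they are.

Things in the scene. Friction and masses are not known exactly. Their poses are not given: they have to be found in the camera images.
- lens_base: Fixed steel flange, 114 mm across, 17.5 mm thick. On it stand the lower electrode (36 mm tube, 46 mm flange on top, 48 mm above the underside; copper pins round it end 16 mm lower) and, through it, the upright mandrel: dark grey shaft, 20 mm in diameter up to 94 mm, then a cone narrowing to 15 mm at its top, 100 mm above the underside. Origin: centre of the underside, z up.
- seat (a point): Centre of the lower electrode's flat top, on the mandrel axis, where the ceramic disc must lie; 48 mm above the flange's underside. z up.
- mandrel_top (a point): Centre of the mandrel's top face, 52 mm above the seat.
- ceramic_disc: White alumina disc with a hole: 52 mm outside, bore 22 mm, 10 mm thick, about 70 g. Lies flat on the 2 mm thick green mat. Origin: centre of its underside, z along its axis, up.
- electrode: Steel hat shape, 36 mm long, 220 g: flange 46 mm across, 6 mm thick at the origin end, then a tube 36 mm outside, 30 mm long; bore 22 mm. Starts on one of the rack's three pegs (varies), flange against the sloped face. Origin: centre of the flange's flat face; z along the bore, flange to tube end: at the start the way it comes off its peg, 35 degrees from vertical; on the mandrel it points up.
- parts_rack: Fixed aluminium rack. Its face, 300 x 104 mm, slopes down to the robot's side (rack -x), 35 degrees from level. Three pegs 18 mm thick, 34 mm long, stand square to it, 95 mm apart along rack y, so lean 35 degrees from vertical; each carries a part that hangs 2 mm down the slope off the peg's axis. Origin: centre of the footprint on the mat; the face's middle, at the middle peg, is 55 mm above it.
- copper_spacer: Copper ring on another peg: 44 mm outside, bore 22 mm, 14 mm thick. Origin: centre of the face against the rack. Not to be moved.
- ceramic_tube: Cream ceramic tube on another peg: 32 mm outside, bore 22 mm, 48 mm long. Origin: centre of the end against the rack. Not to be moved.
- hex_driver: Driver with a green handle, 190 mm long, 26 mm thick, lying on the mat along its x axis. Origin: below its middle. Not to be moved.
- pipe_nipple: Steel pipe fitting with a rim at each end, standing upright: 40 mm across, 50 mm tall. Origin: centre of its underside. Not to be moved.

How it is judged (in metres and radians):
On the way, in this order (a step that is already met when the one before it is completed fails the run):
1. the ceramic disc lies flat on the lower electrode, over the mandrel, let go (horizontal distance between ceramic_disc and seat below 0.003 m and ((angle between ceramic_disc's own z axis and vertical below 0.07 rad and z of ceramic_disc in the frame of seat between -0.003 and 0.003 m) or (angle between ceramic_disc's own z axis and vertical above 3.07 rad and z of ceramic_disc in the frame of seat between 0.007 and 0.013 m)) and contact force between the fingers and ceramic_disc below 0.1 N and linear speed of ceramic_disc below 0.02 m/s), for 0.2 s.
2. the steel electrode sits flange down on the ceramic disc, over the mandrel, let go (horizontal distance between electrode and seat below 0.003 m and z of electrode in the frame of seat between 0.007 and 0.013 m and angle between electrode's own z axis and vertical below 0.07 rad and contact force between the fingers and electrode below 0.1 N and linear speed of electrode below 0.02 m/s), for 0.2 s.
At the end, for the whole second after the job is handed in: The ceramic disc lies flat (within 4 degrees, either face up) on the lower electrode, within 3 mm of its seat in height and sideways; the steel electrode sits on it flange down, within 3 mm of its place (10 mm above the seat) and 4 degrees of upright; both are at rest and let go (all of step 1 and all of step 2); the robot touches nothing.
It fails at once if the ceramic disc or the electrode is dropped (moves faster than 0.4 m/s while not in the fingers) ((linear speed of ceramic_disc above 0.4 m/s and contact force between the fingers and ceramic_disc below 0.05 N) or (linear speed of electrode above 0.4 m/s and contact force between the fingers and electrode below 0.05 N)).
It fails at once if a part is forced: over 60 N between disc, electrode and lens base (contact force between any of ceramic_disc, electrode and lens_base above 60 N or contact force between electrode and ceramic_disc above 60 N).
It fails at once if one of the rack's other parts is moved more than 15 mm (distance of any of copper_spacer, ceramic_tube from where it was at the start of the episode above 0.015 m).
It fails at once if the driver or the pipe fitting is moved more than 30 mm (distance of any of hex_driver, pipe_nipple from where it was at the start of the episode above 0.03 m).
It also fails if it takes over 58 s, if anything falls off the work surface, if the arm or the gripper's body presses on something with over 40 N, if the wrist force passes 120 N, or if a joint passes its speed limit or range.

## Working session

There is one attempt and no reset: what is moved stays moved. The work goes in short steps, Python scripts to look and compute and a shell command to move; the robot and the scene stay as the last step left them, time stands still between calls to the robot, and variables do not carry over. Pictures are saved under pics/ and viewed, at most 10 in all, crops included, and the job is handed in when it is done.

```bash
ls; mkdir -p pics
cat > h.py <<'E'
import numpy as np, cv2
from rig import monitor, vision, workorder, models, manip
def proj(cam,P):
    c=vision.calibration(cam) if isinstance(cam,str) else cam
    R=np.array(c["orientation"]).reshape(3,3);o=np.array(c["origin"])
    P=np.atleast_2d(P).astype(float)
    return cv2.projectPoints((P-o)@R,np.zeros(3),np.zeros(3),np.array(c["K"]),np.array(c["dist"]))[0][:,0]
def ray(cam,uv):
    c=vision.calibration(cam) if isinstance(cam,str) else cam
    R=np.array(c["orientation"]).reshape(3,3)
    p=cv2.undistortPoints(np.array([[uv]],float),np.array(c["K"]),np.array(c["dist"]))[0,0]
    d=R@np.array([p[0],p[1],1]);return np.array(c["origin"]),d/np.linalg.norm(d)
def atz(cam,uv,z):
    o,d=ray(cam,uv);return o+d*(z-o[2])/d[2]
def tri(rs):
    A=sum(np.eye(3)-np.outer(d,d) for o,d in rs);b=sum((np.eye(3)-np.outer(d,d))@o for o,d in rs);return np.linalg.solve(A,b)
def save(cam,name):
    im=vision.grab_frame(cam);cv2.imwrite(f"pics/{name}.png",im[:,:,::-1]);return im
E
cat > a.py <<'E'
from h import *
np.set_printoptions(precision=4,suppress=True)
T=["lens_base","mandrel_top","ceramic_disc","electrode","parts_rack","copper_spacer","ceramic_tube","hex_driver","pipe_nipple"]
ims=[save(c,c+"0") for c in("top","side")]
cv2.imwrite("pics/both.png",cv2.resize(np.vstack(ims)[:,:,::-1],(400,600)) )
for c in("top","side"):
    k=vision.calibration(c);print(c,np.array(k["origin"]),np.array(k["orientation"])[:,2],np.array(k["K"])[0,0])
    for t in T:
        print(t,[(np.round(r["xyz"],4).tolist(),round(r["p"],2)) for r in models.recognise(t,c)[:2]])
s=monitor.get_state();print(s["time"],s["ee_pos"],s["tool_rot"],s["opening"],s["ft_force"])
E
python3 a.py
```

```text
pics
top [0.4455 0.0199 0.9556] [ 0.147  -0.0078 -0.9891] 451.50314229148563
lens_base [([0.5515, 0.2052, 0.0952], 0.74), ([0.4694, -0.0381, 0.0223], 0.67)]
mandrel_top [([0.4686, -0.0379, 0.0205], 0.65), ([0.5511, 0.2046, 0.0909], 0.16)]
ceramic_disc [([0.5022, -0.3001, 0.0126], 0.82)]
electrode [([0.5437, 0.2957, 0.0766], 0.61), ([0.47, -0.0372, 0.0225], 0.18)]
parts_rack [([0.5531, 0.2912, 0.0543], 0.56)]
copper_spacer [([0.5472, 0.3853, 0.0681], 0.68)]
ceramic_tube [([0.5483, 0.2046, 0.0899], 0.89)]
hex_driver [([0.7068, -0.0662, 0.0252], 0.93)]
pipe_nipple [([0.6823, -0.2993, 0.0519], 0.75)]
side [-0.1094  1.0854  0.9404] [ 0.4439 -0.6934 -0.5675] 619.2982455589001
lens_base [([0.4617, -0.0258, 0.017], 0.84)]
mandrel_top [([0.4616, -0.0279, 0.0241], 0.59), ([0.5438, 0.312, 0.0729], 0.51)]
ceramic_disc [([0.5023, -0.2912, 0.0143], 0.53)]
electrode [([0.542, 0.315, 0.0756], 0.66)]
parts_rack [([0.5684, 0.3745, 0.0669], 0.96), ([0.5013, -0.2926, 0.0129], 0.62)]
copper_spacer [([0.5497, 0.3955, 0.0703], 0.68)]
ceramic_tube []
hex_driver []
pipe_nipple []
1.0 [0.2712 0.5631 0.2923] [[-0.901   0.4339  0.    ]
 [ 0.4339  0.901   0.0001]
 [ 0.      0.0001 -1.    ]] 0.9964870495120193 [ 0.5757  0.595  -0.622 ]
```

View pics/top0.png

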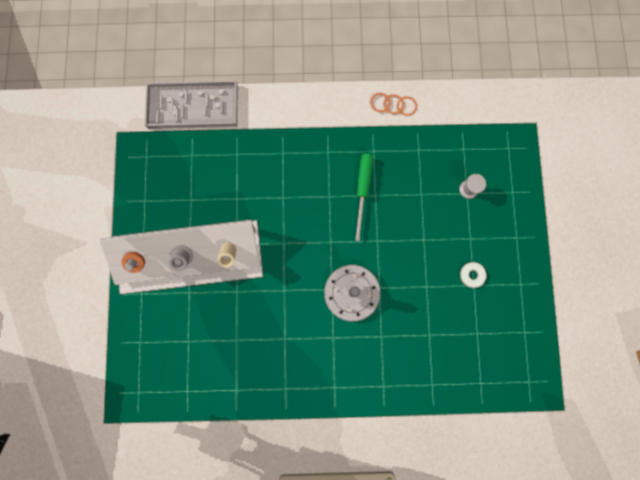

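View pics/side0.png

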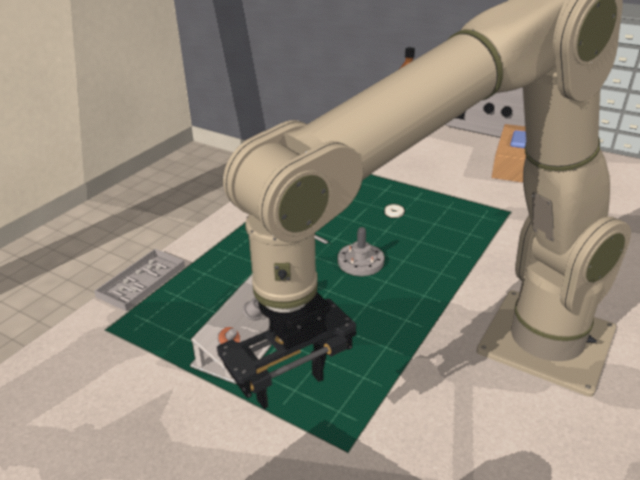

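```bash
python3 -m jog '[[0.08,-0.23,0,0],[0.08,-0.23,0,0],[0.08,-0.23,0,0],[0.08,-0.23,0,0],[0.08,-0.23,0,0],[0.08,-0.23,0,0],[0.08,-0.23,0,0],[0.08,-0.23,0,0],[0.08,-0.23,0,0],[0.08,-0.23,0,0]]' 1
cat > b.py <<'E'
import sys;from h import *
np.set_printoptions(precision=4,suppress=True)
n=sys.argv[1];c=vision.calibration("wrist");im=save("wrist",n)
import pickle;pickle.dump(c,open(f"pics/{n}.pkl","wb"))
print(np.array(c["origin"]),np.array(c["orientation"]).tolist(),np.array(c["K"])[0,0])
s=monitor.get_state();print(s["time"],s["ee_pos"],s["tool_rot"][0],s["qpos"])
for t in sys.argv[2:]:
    print(t,[(np.round(r["xyz"],4).tolist(),round(r["p"],2)) for r in models.recognise(t,"wrist")[:2]])
E
python3 b.py w1 lens_base mandrel_top electrode ceramic_tube
```

```text
time: 2.0
ee_pos: [0.4314, 0.1011, 0.2926]
tool_rot: [[-0.901, 0.434, 0.001], [0.434, 0.901, 0.001], [-0.0, 0.001, -1.0]]
ft_force: [1.9, 0.2, -0.2]
opening: 1.001
grip_force: 0.0
[0.3698 0.1305 0.3865] [[0.4334266109049686, 0.8722365340945032, 0.22659391331242446], [0.9011888241687194, -0.4195789670951431, -0.10868391585129296], [0.00027595802372304103, 0.2513104036091196, -0.967906506272681]] 398.14092571612565
2.05 [0.4337 0.0933 0.2928] [-0.8973  0.4414  0.0018] [-37.7934  -5.3673  18.6679 110.3744   1.8875  74.6452  44.1074]
lens_base [([0.4435, -0.0203, 0.0196], 0.71)]
mandrel_top [([0.4457, -0.0188, 0.0252], 0.84)]
electrode [([0.5376, 0.2895, 0.0783], 0.77)]
ceramic_tube [([0.539, 0.2154, 0.0934], 0.79)]
```

View pics/w1.png

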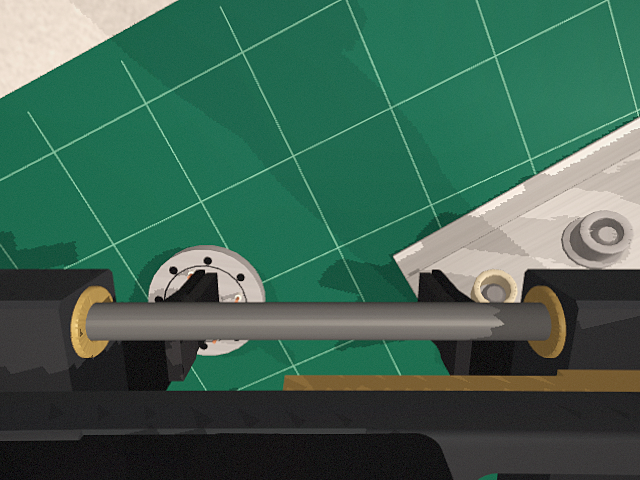

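```bash
python3 -m jog '[[0.1,-0.15,0,0],[0.1,-0.15,0,0],[0.1,-0.15,0,0],[0.1,-0.15,0,0],[0.1,-0.15,0,0],[0.1,-0.15,0,0],[0,0,0,0],[0,0,0,0],[0,0,0,0],[0,0,0,0]]' 1
python3 b.py w2 lens_base mandrel_top
```

```text
time: 3.25
ee_pos: [0.551, -0.0751, 0.2923]
tool_rot: [[-0.902, 0.432, 0.0], [0.432, 0.902, 0.001], [0.0, 0.001, -1.0]]
ft_force: [0.1, -0.4, 0.3]
opening: 1.001
grip_force: 0.0
[ 0.4894 -0.0459  0.3863] [[0.43116175718911365, 0.8735040279864422, 0.22603152928087877], [0.9022746463941793, -0.4174022564151073, -0.10805470287697864], [-4.014786312281472e-05, 0.25053157372082663, -0.968108428305999]] 398.14092571612565
3.3 [ 0.551  -0.0755  0.2924] [-0.9019  0.4319  0.0002] [-24.7164  10.7589  31.8283  95.8839  -5.8966  75.0163  72.598 ]
lens_base [([0.4708, -0.0413, 0.021], 0.66), ([0.4954, -0.2875, 0.0145], 0.34)]
mandrel_top [([0.4698, -0.0397, 0.0301], 0.86)]
```

```bash
python3 -m jog '[[0.025,-0.23,0,0],[0.025,-0.23,0,0],[0.025,-0.23,0,0],[0.025,-0.23,0,0],[0.025,-0.23,0,0],[0.025,-0.15,0,0],[0,0,0,0],[0,0,0,0],[0,0,0,0],[0,0,0,0]]' 1
python3 b.py w3 ceramic_disc lens_base
python3 -c "
import cv2,numpy as np
a=cv2.imread('pics/w2.png')[:300];b=cv2.imread('pics/w3.png')[:300];cv2.imwrite('pics/v23.png',np.vstack([a,b]))"
```

```text
time: 4.4
ee_pos: [0.5818, -0.3352, 0.2925]
tool_rot: [[-0.902, 0.432, 0.001], [0.432, 0.902, 0.001], [-0.0, 0.001, -1.0]]
ft_force: [0.6, 0.4, 0.3]
opening: 1.001
grip_force: 0.0
[ 0.5201 -0.3059  0.3864] [[0.43144642819535617, 0.8732110894504914, 0.2266194450133388], [0.9021385201382351, -0.4176856045610872, -0.10809637470901894], [0.0002647267703835429, 0.25107992552795483, -0.9679663222016623]] 398.14092571612565
4.45 [ 0.5817 -0.3354  0.2926] [-0.9019  0.432   0.0007] [  0.3235  28.179   37.5558  77.5053 -17.0567  79.9283 101.923 ]
ceramic_disc [([0.5026, -0.3006, 0.013], 0.78)]
lens_base [([0.5187, -0.0737, 0.0137], 0.6)]
```

View pics/v23.png

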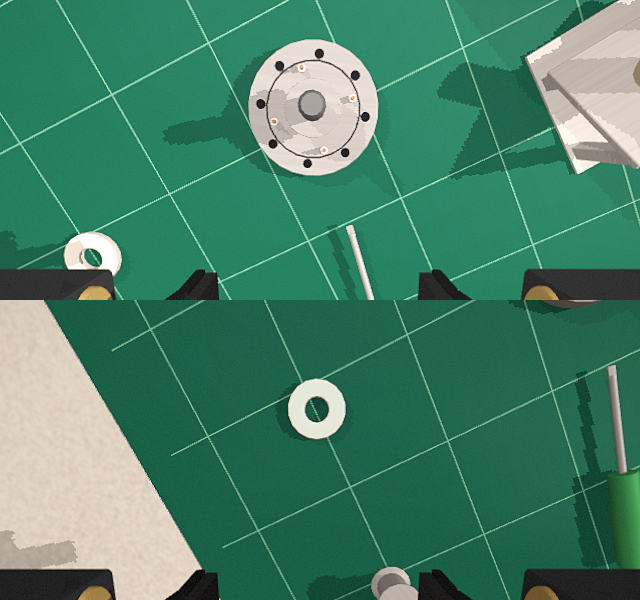

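```bash
cat > c.py <<'E'
from h import *;import pickle
np.set_printoptions(precision=4,suppress=True)
L=lambda n:(cv2.imread(f"pics/{n}.png"),pickle.load(open(f"pics/{n}.pkl","rb")))
def ell(m):
    cs=cv2.findContours(m.astype(np.uint8),0,1)[0];c=max(cs,key=cv2.contourArea);return cv2.fitEllipse(cv2.convexHull(c))
def sub(im,x0,y0,x1,y1,f):
    m=np.zeros(im.shape[:2],bool);m[y0:y1,x0:x1]=f(im[y0:y1,x0:x1].astype(int));return m
nong=lambda a:(a[...,2]>a[...,1]*0.75)   # not green
w2,c2=L("w2");w3,c3=L("w3")
top=cv2.imread("pics/top0.png");ct=vision.calibration("top")
wh=lambda a:a.min(2)>140
d3=ell(sub(w3,270,60,370,150,wh));dt=ell(sub(top,450,250,500,300,wh))
print("disc",d3,dt);print("w3@.012",atz(c3,d3[0],.012),"top@.012",atz(ct,dt[0],.012),"tri",tri([ray(c3,d3[0]),ray(ct,dt[0])]))
f2=ell(sub(w2,225,20,400,190,nong));ft=ell(sub(top,315,250,390,335,nong))
print("flange",f2,ft);print(atz(c2,f2[0],.0175),atz(ct,ft[0],.0175),tri([ray(c2,f2[0]),ray(ct,ft[0])]))
g=cv2.cvtColor(w2,cv2.COLOR_BGR2GRAY)
cv2.imwrite("pics/m.png",cv2.resize(w2[70:140,270:360],None,fx=6,fy=6,interpolation=2))
gt=np.hstack([cv2.resize(w2[60:150,260:370],(550,450)),cv2.resize(top[275:310,335:372],(250,236))[:236].repeat(1,0) if 0 else cv2.copyMakeBorder(cv2.resize(top[272:312,333:373],(250,250)),0,200,0,0,0)])
cv2.imwrite("pics/m.png",gt)
E
python3 c.py
```

```text
disc ((316.36175537109375, 108.40093231201172), (57.695369720458984, 59.51236343383789), 178.40765380859375) ((472.8788757324219, 274.5177001953125), (24.782705307006836, 25.27822494506836), 132.75360107421875)
w3@.012 [ 0.5016 -0.2986  0.012 ] top@.012 [ 0.5027 -0.2955  0.012 ] tri [ 0.5022 -0.2981  0.0051]
flange ((312.8448486328125, 107.08860778808594), (130.18551635742188, 136.94131469726562), 178.89932250976562) ((351.9693908691406, 292.6777648925781), (56.097450256347656, 56.85456085205078), 153.1129608154297)
[ 0.4686 -0.041   0.0175] [ 0.4715 -0.0404  0.0175] [ 0.4703 -0.0403  0.0324]
```

View pics/m.png

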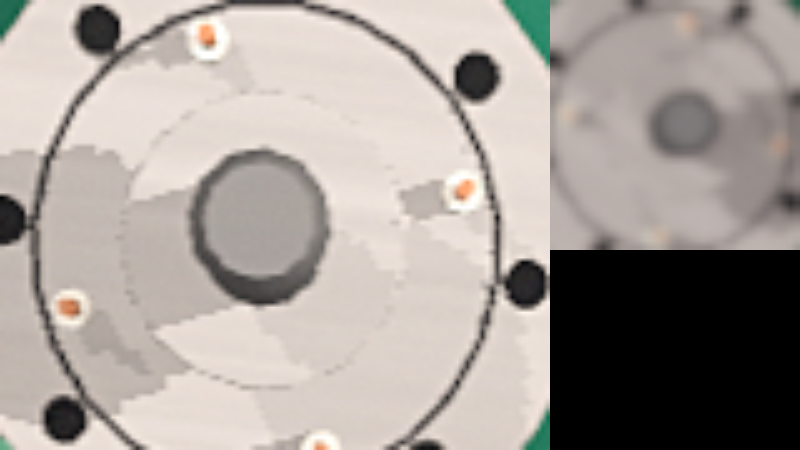

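```bash
python3 -c "
from h import *;import pickle
c=pickle.load(open('pics/w2.pkl','rb'))
print(atz(c,(312.4,103.4),.102),atz(c,(312.4,103.4),.100),atz(c,(312.8,108),.05),atz(vision.calibration('top'),(354.9,292.0),.102))"
python3 -m jog '[[-0.06,0.03,-0.15,0],[-0.06,0.03,-0.15,0],[-0.06,0.03,-0.15,0],[-0.06,0.03,-0.15,0],[-0.06,0.03,-0.15,0],[-0.06,0.02,-0.15,0],[-0.04,0.014,-0.12,0],[0,0,-0.07,0],[0,0,0,0],[0,0,0,0]]' 1
```

```text
[ 0.47111934 -0.04133803  0.102     ] [ 0.47099082 -0.04130597  0.1       ] [ 0.47108002 -0.0417398   0.05      ] [ 0.47024418 -0.04054225  0.102     ]
time: 5.55
ee_pos: [0.502, -0.3002, 0.0747]
tool_rot: [[-0.901, 0.434, 0.001], [0.434, 0.901, -0.0], [-0.001, 0.0, -1.0]]
ft_force: [0.3, -0.1, 0.3]
opening: 1.004
grip_force: 0.0
```

```bash
python3 -m jog '[[0,0.008,0,0],[0,0,0,0],[0,0,0,0],[0,0,0,0],[0,0,0,0],[0,0,0,0],[0,0,0,0],[0,0,0,0],[0,0,0,0],[0,0,0,0]]' 0
```

```text
time: 6.55
ee_pos: [0.5012, -0.2985, 0.0743]
tool_rot: [[-0.901, 0.434, 0.0], [0.434, 0.901, 0.0], [-0.0, 0.0, -1.0]]
ft_force: [-0.3, 0.8, 0.8]
opening: 0.578
grip_force: 30.0
```

```bash
python3 -m jog '[[0,0,0.2,0],[0,0,0.2,0],[0,0.1,0.2,0],[-0.025,0.2,0,0],[-0.025,0.2,0,0],[-0.025,0.2,0,0],[-0.025,0.2,0,0],[-0.025,0.2,0,0],[-0.025,0.2,0,0],[0,0,0,0]]' 0;  python3 -m jog '[[0,0,0,0],[0,0,0,0],[0,0,0,0],[0,0,0,0],[0,0,0,0],[0,0,0,0],[0,0,0,0],[0,0,0,0],[0,0,0,0],[0,0,0,0]]' 0;python3 - <<'E'
from h import *
save("side","s1");i=cv2.imread("pics/s1.png");cv2.imwrite("pics/s1c.png",cv2.resize(i[130:330,250:510],(780,600)))
E
```

```text
time: 7.55
ee_pos: [0.4706, -0.0331, 0.1941]
tool_rot: [[-0.904, 0.427, -0.001], [0.427, 0.904, 0.002], [0.001, 0.002, -1.0]]
ft_force: [0.9, -1.5, -0.6]
opening: 0.579
grip_force: 30.0
time: 8.55
ee_pos: [0.4712, -0.0385, 0.1943]
tool_rot: [[-0.901, 0.434, 0.0], [0.434, 0.901, 0.0], [-0.0, 0.0, -1.0]]
ft_force: [-0.2, 0.9, -1.9]
opening: 0.582
grip_force: 30.0
```

View pics/s1c.png

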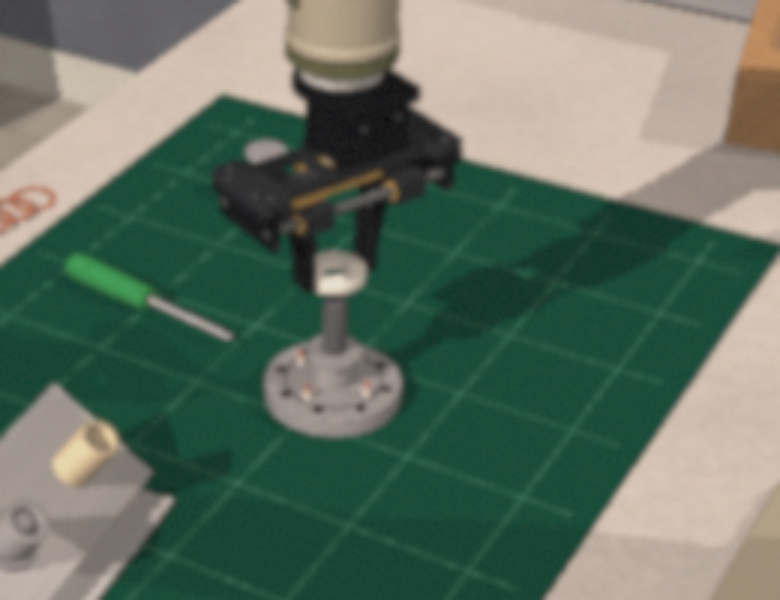

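Run:
```python
from h import *
im=cv2.imread("pics/s1.png").astype(int)
# white disc
y0,y1,x0,x1=205,235,345,385
m=im[y0:y1,x0:x1].min(2)>150
ys,xs=np.nonzero(m);print("disc px x",xs.min()+x0,xs.max()+x0,"y",ys.min()+y0,ys.max()+y0,xs.mean()+x0)
for y in (230,234,238,242):
    print(y,im[y,350:378,2].tolist())
d=vision.calibration("side")
for P in ([.471,-.0413,.05],[.471,-.0413,.08],[.471,-.0413,.102],[.4712,-.0385,.122],[.4712,-.0385,.132]): print(P,proj(d,P))
```

```text
disc px x 356 369 y 222 227 361.90140845070425
230 [27, 25, 22, 27, 26, 22, 31, 46, 68, 82, 81, 83, 85, 83, 76, 60, 40, 27, 23, 23, 30, 30, 28, 26, 28, 28, 26, 29]
234 [25, 29, 28, 29, 27, 28, 40, 68, 85, 95, 97, 96, 92, 86, 75, 59, 41, 31, 28, 29, 28, 26, 23, 27, 30, 29, 26, 27]
238 [28, 27, 28, 25, 25, 27, 43, 68, 87, 98, 98, 95, 90, 84, 74, 58, 37, 30, 30, 28, 25, 25, 30, 30, 27, 31, 31, 33]
242 [36, 38, 43, 61, 87, 106, 116, 112, 103, 96, 97, 94, 87, 80, 76, 76, 75, 69, 51, 37, 31, 26, 31, 33, 39, 39, 34, 29]
[0.471, -0.0413, 0.05] [[360.82055009 246.14628892]]
[0.471, -0.0413, 0.08] [[361.14815021 236.19395464]]
[0.471, -0.0413, 0.102] [[361.39398537 228.7531419 ]]
[0.4712, -0.0385, 0.122] [[360.99955809 222.39944455]]
[0.4712, -0.0385, 0.132] [[361.11272322 218.92174311]]
```

```bash
python3 -m jog '[[-0.002,-0.0135,0,0],[0,0,-0.03,0],[0,0,-0.03,0],[0,0,-0.02,0],[0,0,-0.012,0],[0,0,-0.012,0],[0,0,-0.012,0],[0,0,-0.012,0],[0,0,-0.012,0],[0,0,0,0]]' 0
```

```text
time: 9.6
ee_pos: [0.4706, -0.0412, 0.166]
tool_rot: [[-0.901, 0.434, -0.0], [0.434, 0.901, 0.0], [0.0, -0.0, -1.0]]
ft_force: [0.1, -0.6, -1.6]
opening: 0.581
grip_force: 30.0
```

```bash
python3 -m jog '[[0,0,-0.025,0],[0,0,-0.025,0],[0,0,-0.025,0],[0,0,-0.025,0],[0,0,-0.025,0],[0,0,-0.025,0],[0,0,-0.025,0],[0,0,-0.02,0],[0,0,0,0],[0,0,0,0]]' 0; python3 -m jog '[[0,0,-0.004,0],[0,0,-0.004,0],[0,0,-0.003,0],[0,0,-0.003,0],[0,0,-0.002,0],[0,0,0,0],[0,0,0,0],[0,0,0,0],[0,0,0,0],[0,0,0,0]]' 0
```

```text
time: 10.6
ee_pos: [0.4708, -0.0412, 0.1273]
tool_rot: [[-0.901, 0.434, 0.0], [0.434, 0.901, 0.0], [-0.0, 0.0, -1.0]]
ft_force: [0.4, 0.1, -0.4]
opening: 0.578
grip_force: 30.0
time: 11.6
ee_pos: [0.4708, -0.0412, 0.1241]
tool_rot: [[-0.901, 0.434, 0.0], [0.434, 0.901, 0.0], [-0.0, 0.0, -1.0]]
ft_force: [-0.6, -0.1, -0.4]
opening: 0.576
grip_force: 30.0
```

```bash
python3 -m jog '[[0,0,-0.003,0],[0,0,-0.003,0],[0,0,-0.003,0],[0,0,0,0],[0,0,0,0],[0,0,0,0],[0,0,0,0],[0,0,0,0],[0,0,0,0],[0,0,0,0]]' 0
```

```text
time: 12.6
ee_pos: [0.4708, -0.0412, 0.1223]
tool_rot: [[-0.901, 0.434, -0.0], [0.434, 0.901, 0.0], [0.0, 0.0, -1.0]]
ft_force: [-0.9, 0.5, -0.2]
opening: 0.579
grip_force: 30.0
```

```bash
python3 -m jog '[[0,0,-0.003,0],[0,0,-0.002,0],[0,0,0,0],[0,0,0,0],[0,0,0,0],[0,0,0,0],[0,0,0,0],[0,0,0,0],[0,0,0,0],[0,0,0,0]]' 0
```

```text
time: 13.6
ee_pos: [0.4708, -0.0412, 0.1221]
tool_rot: [[-0.901, 0.434, -0.0], [0.434, 0.901, 0.001], [0.0, 0.001, -1.0]]
ft_force: [-5.1, -0.9, 15.1]
opening: 0.579
grip_force: 30.0
```

```bash
python3 -m jog '[[0,0,0,0],[0,0,0,0],[0,0,0,0],[0,0,0,0],[0,0,0,0],[0,0,0,0],[0,0,0.05,0],[0,0,0.1,0],[0,0,0.2,0],[0,0,0.2,0]]' 1; python3 -m jog '[[0.02,0.04,0.18,0],[0.1,0.21,0.11,0.5],[0.1,0.21,0,0.5],[0.1,0.21,0,0.5],[0.1,0.21,0,0.5],[0.1,0.21,0,0.5],[0.1,0.21,0,0.5],[0.1,0.21,0,0.5],[0.08,0.21,0,0.3],[0,0,0,0]]' 1; python3 -m jog '[[0,0,0,0],[0,0,0,0],[0,0,0,0],[0,0,0,0],[0,0,0,0],[0,0,0,0],[0,0,0,0],[0,0,0,0],[0,0,0,0],[0,0,0,0]]' 1; python3 b.py w4 electrode ceramic_tube copper_spacer parts_rack
python3 - <<'E'
from h import *
a=cv2.imread("pics/w4.png")[:300];save("top","t1");t=cv2.imread("pics/t1.png")
cv2.imwrite("pics/v4.png",np.vstack([a,cv2.copyMakeBorder(cv2.resize(t[250:330,310:390],(300,300)),0,0,0,340,0)]))
E
```

```text
time: 14.6
ee_pos: [0.4703, -0.0415, 0.233]
tool_rot: [[-0.901, 0.434, -0.001], [0.434, 0.901, -0.0], [0.0, -0.001, -1.0]]
ft_force: [1.1, 0.2, 0.9]
opening: 1.002
grip_force: 0.0
time: 15.6
ee_pos: [0.6292, 0.3088, 0.287]
tool_rot: [[-0.992, -0.13, -0.002], [-0.13, 0.992, 0.001], [0.002, 0.002, -1.0]]
ft_force: [-0.2, 0.2, -0.5]
opening: 1.005
grip_force: 0.0
time: 16.6
ee_pos: [0.6302, 0.3017, 0.2886]
tool_rot: [[-0.993, -0.121, -0.0], [-0.121, 0.993, 0.0], [0.0, 0.0, -1.0]]
ft_force: [-0.2, -0.3, -0.2]
opening: 1.004
grip_force: 0.0
[0.5624 0.2931 0.3825] [[-0.12138196913588277, 0.9609463429827537, 0.24869367397817987], [0.9926058307278529, 0.11758288620547407, 0.03013187144300024], [-0.0002870082970200091, 0.250512256745374, -0.9681133853255905]] 398.14092571612565
16.65 [0.6302 0.3017 0.2886] [-0.9927 -0.121  -0.0001] [-41.4229  29.1369  18.3026  71.9567  -8.9323  80.2717  73.1603]
electrode [([0.5467, 0.2989, 0.0772], 0.62)]
ceramic_tube [([0.5481, 0.2116, 0.0904], 0.64)]
copper_spacer [([0.5475, 0.3888, 0.0715], 0.61)]
parts_rack [([0.5651, 0.3094, 0.062], 0.72)]
```

View pics/v4.png

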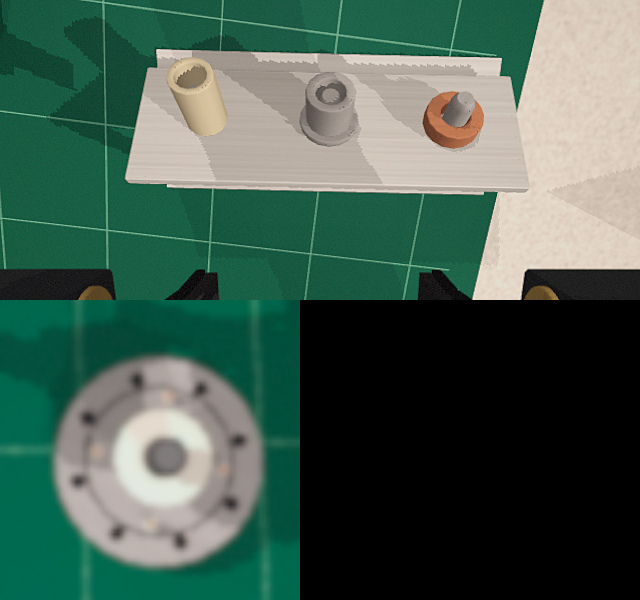

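```bash
cat > d.py <<'E'
from h import *;import pickle;from scipy.optimize import least_squares
np.set_printoptions(precision=4,suppress=True)
c=pickle.load(open("pics/w4.pkl","rb"));im=cv2.imread("pics/w4.png")
S,C=np.sin(np.radians(35)),np.cos(np.radians(35))
def pose(p):
    a=p[2];return np.array([[np.cos(a),-np.sin(a),0],[np.sin(a),np.cos(a),0],[0,0,1]]),np.array([p[0],p[1],p[3] if len(p)>3 else .002])
def face(p,u,v,a):  # u up-slope, v along y, a along normal
    R,o=pose(p);return np.array([u*C-a*S,v,.055+u*S+a*C])@R.T+o
px=np.array([[149,68],[513,77],[127,182],[528,190]],float)
uv=[(-.052,-.15),(-.052,.15),(.052,-.15),(.052,.15)]
f=lambda p:(proj(c,np.array([face(p,u,v,0) for u,v in uv]))-px).ravel()
for x0 in ([.56,.3,.1],[.56,.3,.1,.002]):
    r=least_squares(f,x0);print(r.x,np.degrees(r.x[2]),r.fun)
    if len(x0)==3:p=r.x
t=np.linspace(0,2*np.pi,60)
for rad,a in ((.018,.036),(.011,.036),(.023,.006)):
    P=np.array([face(p,-.002+rad*np.cos(q),rad*np.sin(q),a) for q in t])
    cv2.polylines(im,[np.int32(proj(c,P)*16)],True,(0,0,255) if rad!=.011 else (255,0,0),1,shift=4)
for q in (px,): 
    for z in proj(c,np.array([face(p,u,v,0) for u,v in uv])): cv2.circle(im,(int(z[0]),int(z[1])),2,(0,255,255),-1)
for s in (0,.02,.03,.036): print(s,face(p,-.002,0,s))
cv2.imwrite("pics/o.png",np.vstack([cv2.resize(im[60:155,270:396],(790,595))]))
cv2.imwrite("pics/o2.png",im[40:200,110:540])
E
python3 d.py
```

```text
[0.5575 0.3017 0.0985] 5.642939178635363 [ 0.2121  0.9076 -2.547   0.7642 -1.0041 -1.3651  3.0881  0.0031]
[0.5575 0.3017 0.0985 0.0015] 5.643519816725222 [ 0.462   0.9671 -2.8007  0.8072 -0.6859 -1.4735  2.7722 -0.1235]
0 [0.5559 0.3016 0.0559]
0.02 [0.5444 0.3004 0.0722]
0.03 [0.5387 0.2999 0.0804]
0.036 [0.5353 0.2995 0.0853]
```

View pics/o.png

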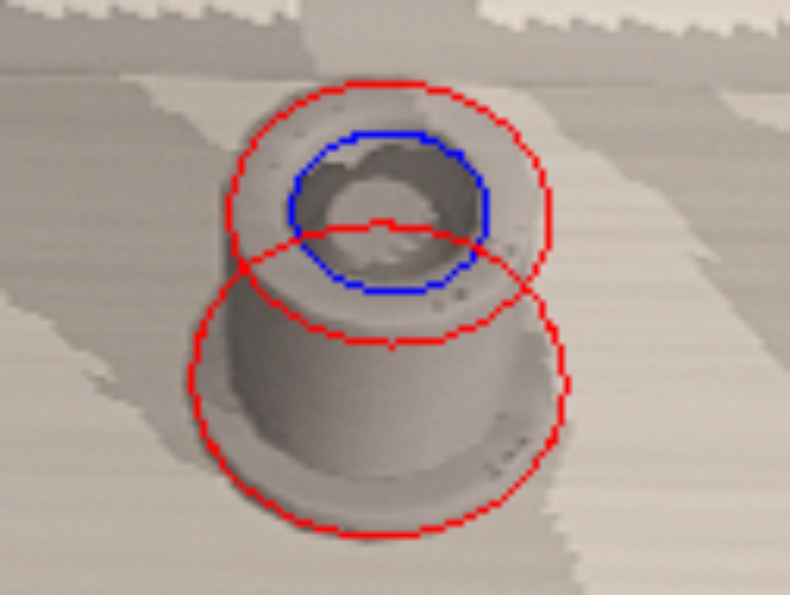

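```bash
python3 -m jog '[[-0.0915,-0.0023,-0.05,-0.03],[-0.0915,-0.0023,-0.05,-0.03],[-0.0915,-0.0023,-0.05,-0.03],[-0.0915,-0.0023,-0.05,-0.03],[-0.0915,-0.0023,-0.05,-0.03],[0,0,-0.15,0],[0,0,-0.14,0],[0,0,-0.08,0],[0,0,-0.04,0],[0,0,-0.02,0]]' 1
```

```text
time: 17.9
ee_pos: [0.5389, 0.2993, 0.1525]
tool_rot: [[-0.995, -0.098, -0.0], [-0.098, 0.995, -0.0], [0.0, -0.0, -1.0]]
ft_force: [0.0, -0.4, -0.8]
opening: 0.997
grip_force: 0.0
```

```bash
python3 -m jog '[[0,0,-0.04,0],[0,0,-0.035,0],[0,0,-0.02,0],[0,0,-0.01,0],[0,0,0,0],[0,0,0,0],[0,0,0,0],[0,0,0,0],[0,0,0,0],[0,0,0,0]]' 1;  python3 -m jog '[[0,0,0,0],[0,0,0,0],[0,0,0,0],[0,0,0,0],[0,0,0,0],[0,0,0,0],[0,0,0,0],[0,0,0,0],[0,0,0,0],[0,0,0,0]]' 0
```

```text
time: 18.9
ee_pos: [0.5387, 0.2993, 0.1317]
tool_rot: [[-0.995, -0.099, 0.0], [-0.099, 0.995, 0.0], [-0.0, 0.0, -1.0]]
ft_force: [-0.9, -0.8, -0.3]
opening: 1.002
grip_force: 0.0
time: 19.9
ee_pos: [0.5387, 0.2993, 0.1316]
tool_rot: [[-0.995, -0.099, -0.0], [-0.099, 0.995, 0.0], [0.0, 0.0, -1.0]]
ft_force: [-0.6, -0.2, -0.0]
opening: 0.395
grip_force: 30.0
```

```bash
python3 -m jog '[[0.004,0,0.003,0],[-0.012,-0.0012,0.017,0],[-0.014,-0.0014,0.02,0],[-0.014,-0.0014,0.02,0],[-0.014,-0.0014,0.02,0],[-0.02,-0.002,0.029,0],[-0.02,-0.002,0.029,0],[-0.02,-0.002,0.029,0],[-0.02,-0.002,0.029,0],[-0.02,-0.002,0.029,0]]' 0; python3 -c "
from h import *;save('side','s2')
i=cv2.imread('pics/s2.png');cv2.imwrite('pics/s2c.png',cv2.resize(i[180:400,150:410],(709,600)))"
```

```text
time: 20.9
ee_pos: [0.5083, 0.2963, 0.1772]
tool_rot: [[-0.995, -0.099, 0.0], [-0.099, 0.995, 0.0], [-0.0, 0.0, -1.0]]
ft_force: [-0.8, -0.5, -1.7]
opening: 0.394
grip_force: 30.0
```

View pics/s2c.png

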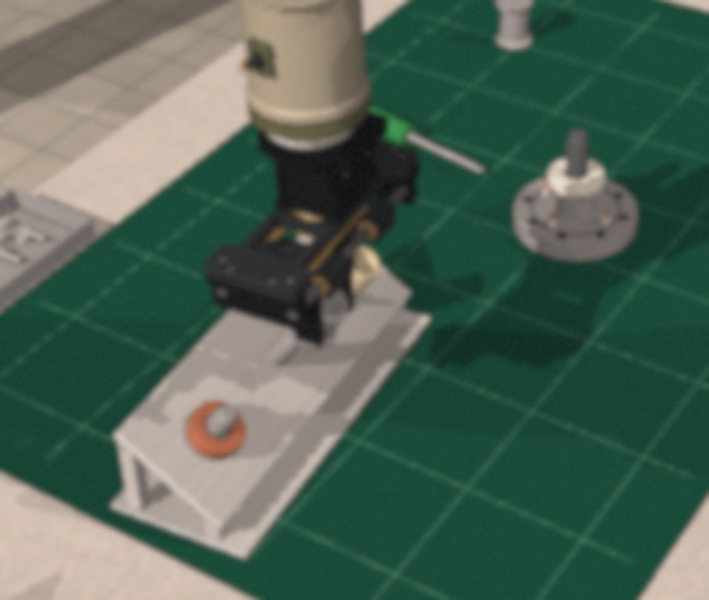

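```bash
python3 -m jog '[[-0.13,-0.01,0,0],[-0.13,-0.01,0,0],[-0.13,-0.01,0,0],[0,-0.15,0,0],[0,-0.2,0,0],[0,-0.2,-0.06,0],[0,-0.2,-0.1,0],[0,0,-0.1,0],[0,0,-0.1,0],[0,0,-0.02,0]]' 0; python3 -m jog '[[0,0,0,0],[0,0,0,0],[0,0,0,0],[0,0,-0.008,0],[0,0,-0.008,0],[0,0,-0.008,0],[0,0,0,0],[0,0,0,0],[0,0,0,0],[0,0,0,0]]' 0
```

```text
time: 21.95
ee_pos: [0.4297, 0.1396, 0.0992]
tool_rot: [[-0.995, -0.098, -0.002], [-0.098, 0.995, -0.001], [0.002, -0.001, -1.0]]
ft_force: [0.1, -0.5, -1.2]
opening: 0.395
grip_force: 30.0
time: 22.95
ee_pos: [0.4308, 0.1403, 0.0959]
tool_rot: [[-0.995, -0.099, 0.0], [-0.099, 0.995, 0.0], [-0.0, 0.0, -1.0]]
ft_force: [0.1, -0.9, -1.8]
opening: 0.398
grip_force: 30.0
```

```bash
python3 -m jog '[[0,0,-0.01,0],[0,0,-0.01,0],[0,0,-0.005,0],[0,0,-0.003,0],[0,0,0,0],[0,0,0,0],[0,0,0,0],[0,0,0,0],[0,0,0,0],[0,0,0,0]]' 0
```

```text
time: 23.95
ee_pos: [0.4307, 0.1402, 0.0902]
tool_rot: [[-0.995, -0.099, -0.0], [-0.099, 0.995, 0.0], [0.0, 0.0, -1.0]]
ft_force: [-0.5, -0.6, -0.8]
opening: 0.397
grip_force: 30.0
```

```bash
python3 -m jog '[[0,0,-0.004,0],[0,0,-0.003,0],[0,0,0,0],[0,0,0,0],[0,0,0,0],[0,0,0,0],[0,0,0,0],[0,0,0,0],[0,0,0,0],[0,0,0,0]]' 0; python3 -c "
from h import *
save('side','s3');r=models.masks_of('electrode','side')
for q in r[:3]:
    ys,xs=np.nonzero(q['region']);print(q['p'],len(xs),xs.min(),xs.max(),ys.min(),ys.max())
print(proj('side',[[.4307,.1402,.039]]))
i=cv2.imread('pics/s3.png');u,v=map(int,proj('side',[[.4307,.1402,.039]])[0]);cv2.imwrite('pics/s3c.png',cv2.resize(i[v-60:v+40,u-70:u+63],None,fx=6,fy=6,interpolation=2))"
```

```text
time: 24.95
ee_pos: [0.4309, 0.1403, 0.0897]
tool_rot: [[-0.995, -0.098, 0.0], [-0.098, 0.995, 0.001], [-0.0, 0.001, -1.0]]
ft_force: [-4.7, -2.2, 15.1]
opening: 0.392
grip_force: 30.0
0.72 360 272 320 215 239
[[338.32020693 294.91674295]]
```

```bash
python3 -m jog '[[0,0,-0.003,0],[0.015,0.0015,-0.0015,0],[0.0165,0.0015,-0.0025,0],[0.016,0.0015,-0.0045,0],[0.0155,0.0015,-0.0055,0],[0.015,0.0015,-0.0065,0],[0.014,0.0015,-0.008,0],[0.01,0.001,-0.006,0],[0,0,0,0],[0,0,0,0]]' 0; python3 -c "
from h import *
s=monitor.get_state();print(s['moment'],s['ft_force'])"
```

```text
time: 26.05
ee_pos: [0.4506, 0.1423, 0.0813]
tool_rot: [[-0.995, -0.099, -0.001], [-0.099, 0.995, -0.0], [0.001, 0.0, -1.0]]
ft_force: [-4.3, -0.1, 3.2]
opening: 0.395
grip_force: 30.0
[-0.08945839  0.97443831 -0.02349359] [-4.31120509 -0.10005558  3.23554654]
```

```bash
python3 -m jog '[[0.004,0,-0.003,0],[0,0,-0.003,0],[0,0,0,0],[0,0,0,0],[0,0,0,0],[0,0,0,0],[0,0,0,0],[0,0,0,0],[0,0,0,0],[0,0,0,0]]' 0; python3 -c "
from h import *
s=monitor.get_state();print(s['moment'],s['ft_force'])
save('side','s3');r=models.masks_of('electrode','side')
for q in r[:3]:
    ys,xs=np.nonzero(q['region']);print(q['p'],len(xs),xs.min(),xs.max(),ys.min(),ys.max())
P=proj('side',[s['ee_pos']-np.array([0,0,.055])])[0];print(P)
i=cv2.imread('pics/s3.png');u,v=map(int,P);cv2.imwrite('pics/s3c.png',cv2.resize(i[v-60:v+40,u-70:u+63],None,fx=6,fy=6,interpolation=2))"
```

```text
time: 27.05
ee_pos: [0.4518, 0.1424, 0.0804]
tool_rot: [[-0.995, -0.099, -0.0], [-0.099, 0.995, 0.0], [0.0, 0.0, -1.0]]
ft_force: [-4.4, -1.3, 7.1]
opening: 0.391
grip_force: 30.0
[-0.11636963  1.22661287  0.00252351] [-4.35649112 -1.33898381  7.06638085]
0.67 138 330 339 294 310
[329.83282519 297.0043022 ]
```

```bash
python3 -m jog '[[0,0,0.002,0],[0,0,0,0],[0,0,0,0],[0,0,0,0],[0,0,0,0],[0,0,0.05,0],[0,0,0.15,0],[0.1,0.01,0.2,0],[0.2,0.02,0.2,0],[0.14,0.015,0.15,0]]' 1; python3 -m jog '[[0,0,0,0],[0,0,0,0],[0,0,0,0],[0,0,0,0],[0,0,0,0],[0,0,0,0],[0,0,0,0],[0,0,0,0],[0,0,0,0],[0,0,0,0]]' 1
python3 b.py w5 electrode; python3 -c "
from h import *;import pickle
c=pickle.load(open('pics/w5.pkl','rb'));print(proj(c,[[.4518,.1424,.038],[.4518,.1424,.008]]))
r=models.masks_of('electrode','wrist')
for q in r[:3]:
    ys,xs=np.nonzero(q['region']);print(q['p'],len(xs),xs.min(),xs.max(),ys.min(),ys.max())
t=save('top','t5')
w=cv2.imread('pics/w5.png');u,v=map(int,proj(c,[[.4518,.1424,.03]])[0]);v=max(v,50)
cv2.imwrite('pics/v5.png',cv2.resize(w[v-50:v+50,u-60:u+60],(720,600),interpolation=2));print(u,v)"
```

```text
time: 28.15
ee_pos: [0.5367, 0.1509, 0.2292]
tool_rot: [[-0.995, -0.099, 0.002], [-0.099, 0.995, 0.001], [-0.003, 0.001, -1.0]]
ft_force: [1.5, 0.5, 0.6]
opening: 0.996
grip_force: 0.0
time: 29.15
ee_pos: [0.5352, 0.1508, 0.2258]
tool_rot: [[-0.995, -0.099, -0.0], [-0.099, 0.995, 0.0], [0.0, 0.0, -1.0]]
ft_force: [-0.1, 0.1, -0.1]
opening: 0.997
grip_force: 0.0
[0.4672 0.1438 0.3197] [[-0.0989773619040699, 0.963337987847697, 0.24936600209342324], [0.9950896452537767, 0.09589026396842841, 0.02452866047655383], [-0.0002823813374073061, 0.2505693086665076, -0.9680986219467339]] 398.14092571612565
29.2 [0.5352 0.1508 0.2258] [-0.9951 -0.0985 -0.    ] [-40.7374  13.3345  23.4023 100.4997  -5.7016  67.3288  79.9551]
electrode [([0.4529, 0.1446, 0.0362], 0.67)]
[[318.25956257 107.8285748 ]
 [318.23896673 110.14137265]]
0.59 2390 287 347 78 141
318 108
```

View pics/v5.png

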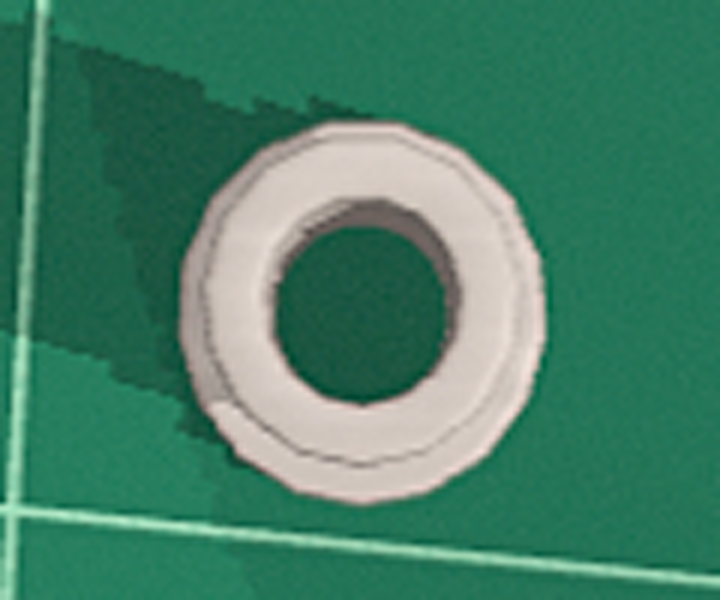

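```bash
python3 -m jog '[[-0.084,-0.008,-0.05,0],[-0.084,-0.008,-0.06,0],[-0.084,-0.008,-0.08,0],[-0.084,-0.008,-0.09,0],[-0.081,-0.0085,-0.1,0],[0,0,-0.12,0],[0,0,-0.12,0],[0,0,-0.06,0],[0,0,-0.03,0],[0,0,0,0]]' 1
```

```text
time: 30.35
ee_pos: [0.4518, 0.1426, 0.0836]
tool_rot: [[-0.995, -0.098, -0.001], [-0.098, 0.995, -0.0], [0.001, -0.0, -1.0]]
ft_force: [0.2, 0.2, 0.2]
opening: 0.999
grip_force: 0.0
```

```bash
python3 -m jog '[[0,0,0,0],[0,0,0,0],[0,0,0,0],[0,0,0,0],[0,0,0,0],[0,0,0,0],[0,0,0,0],[0,0,0,0],[0,0,0,0],[0,0,0,0]]' 0;  python3 -m jog '[[0,0,0.1,0],[0,0,0.16,0],[0,0,0.16,0],[0,0,0.16,0],[0.019,-0.18,0.02,0],[0.019,-0.2,0,0],[0.019,-0.2,0,0],[0.019,-0.2,0,0],[0.019,-0.14,0,0],[0,0,0,0]]' 0; python3 -m jog '[[0,0,0,0],[0,0,0,0],[0,0,0,0],[0,0,0,0],[0,0,0,0],[0,0,0,0],[0,0,0,0],[0,0,0,0],[0,0,0,0],[0,0,0,0]]' 0
```

```text
time: 31.35
ee_pos: [0.4518, 0.1427, 0.0838]
tool_rot: [[-0.995, -0.099, -0.0], [-0.099, 0.995, 0.0], [0.0, 0.0, -1.0]]
ft_force: [1.2, 0.2, 1.3]
opening: 0.391
grip_force: 30.0
time: 32.35
ee_pos: [0.4705, -0.0455, 0.2038]
tool_rot: [[-0.996, -0.092, -0.0], [-0.092, 0.996, -0.001], [0.0, -0.001, -1.0]]
ft_force: [0.3, -1.0, -2.1]
opening: 0.393
grip_force: 30.0
time: 33.35
ee_pos: [0.4708, -0.0413, 0.2038]
tool_rot: [[-0.995, -0.099, 0.0], [-0.099, 0.995, 0.0], [-0.0, 0.0, -1.0]]
ft_force: [-0.2, 0.3, -1.3]
opening: 0.398
grip_force: 30.0
```

```bash
python3 -m jog '[[0,0,-0.03,0],[0,0,-0.03,0],[0,0,-0.02,0],[0,0,-0.01,0],[0,0,-0.01,0],[0,0,-0.01,0],[0,0,-0.01,0],[0,0,-0.01,0],[0,0,-0.01,0],[0,0,0,0]]' 0
```

```text
time: 34.35
ee_pos: [0.4706, -0.0413, 0.1755]
tool_rot: [[-0.995, -0.099, -0.0], [-0.099, 0.995, 0.0], [0.0, 0.0, -1.0]]
ft_force: [-0.5, -0.7, -2.4]
opening: 0.396
grip_force: 30.0
```

Threaded, with no side force. Continuing down to about 3 mm above the seat.

```bash
python3 -m jog '[[0,0,-0.02,0],[0,0,-0.02,0],[0,0,-0.02,0],[0,0,-0.02,0],[0,0,-0.02,0],[0,0,-0.02,0],[0,0,-0.02,0],[0,0,-0.01,0],[0,0,0,0],[0,0,0,0]]' 0;  python3 -m jog '[[0,0,-0.003,0],[0,0,-0.003,0],[0,0,-0.003,0],[0,0,0,0],[0,0,0,0],[0,0,0,0],[0,0,0,0],[0,0,0,0],[0,0,0,0],[0,0,0,0]]' 0
```

```text
time: 35.35
ee_pos: [0.4708, -0.0413, 0.1459]
tool_rot: [[-0.995, -0.099, 0.0], [-0.099, 0.995, 0.0], [-0.0, 0.0, -1.0]]
ft_force: [0.1, -0.2, -1.8]
opening: 0.392
grip_force: 30.0
time: 36.35
ee_pos: [0.4707, -0.0413, 0.144]
tool_rot: [[-0.995, -0.099, -0.0], [-0.099, 0.995, 0.0], [0.0, 0.0, -1.0]]
ft_force: [0.2, -0.3, -2.4]
opening: 0.396
grip_force: 30.0
```

```bash
python3 -m jog '[[0,0,-0.003,0],[0,0,-0.003,0],[0,0,-0.003,0],[0,0,-0.002,0],[0,0,0,0],[0,0,0,0],[0,0,0,0],[0,0,0,0],[0,0,0,0],[0,0,0,0]]' 0
```

```text
time: 37.35
ee_pos: [0.4708, -0.0413, 0.1418]
tool_rot: [[-0.995, -0.099, -0.0], [-0.099, 0.995, 0.0], [0.0, 0.0, -1.0]]
ft_force: [-0.7, 0.2, 0.0]
opening: 0.394
grip_force: 30.0
```

```bash
python3 -m jog '[[0,0,-0.003,0],[0,0,0,0],[0,0,0,0],[0,0,0,0],[0,0,0,0],[0,0,0,0],[0,0,0,0],[0,0,0,0],[0,0,0,0],[0,0,0,0]]' 0
```

```text
time: 38.35
ee_pos: [0.4708, -0.0413, 0.1418]
tool_rot: [[-0.995, -0.098, -0.0], [-0.098, 0.995, 0.001], [0.0, 0.001, -1.0]]
ft_force: [-5.1, 0.5, 9.0]
opening: 0.394
grip_force: 30.0
```

Seated at the expected height (0.1418) with 9 N. Now releasing and backing off.

```bash
python3 -m jog '[[0,0,0,0],[0,0,0,0],[0,0,0,0],[0,0,0,0],[0,0,0,0],[0,0,0.03,0],[0,0,0.1,0],[0,0,0.2,0],[0,0,0.2,0],[0,0,0.1,0]]' 1; python3 -m jog '[[0.1,-0.1,0.1,0],[0.1,-0.1,0,0],[0.1,-0.1,0,0],[0.1,-0.1,0,0],[0,0,0,0],[0,0,0,0],[0,0,0,0],[0,0,0,0],[0,0,0,0],[0,0,0,0]]' 1; python3 b.py w6 electrode ceramic_disc; python3 -c "
from h import *;save('side','s6')
for t in('electrode','ceramic_disc','copper_spacer','ceramic_tube'):print(t,[(np.round(r['xyz'],3),round(r['p'],2)) for r in models.recognise(t,'side')[:2]])
for q in models.masks_of('electrode','wrist')[:1]:
    ys,xs=np.nonzero(q['region']);print(xs.min(),xs.max(),ys.min(),ys.max());print(proj('wrist',[[.471,-.0413,.096],[.471,-.0413,.06]]))"
```

```text
time: 39.35
ee_pos: [0.4716, -0.0417, 0.2709]
tool_rot: [[-0.995, -0.098, 0.004], [-0.098, 0.995, 0.001], [-0.004, 0.0, -1.0]]
ft_force: [0.2, 0.6, -0.5]
opening: 0.999
grip_force: 0.0
time: 40.35
ee_pos: [0.5506, -0.1209, 0.2874]
tool_rot: [[-0.995, -0.099, 0.0], [-0.099, 0.995, 0.001], [-0.0, 0.0, -1.0]]
ft_force: [-0.6, -0.0, -0.1]
opening: 1.0
grip_force: 0.0
[ 0.4826 -0.128   0.3813] [[-0.09958177856409477, 0.963190217607333, 0.24969596329045346], [0.9950293716309786, 0.0963606033487265, 0.025123369876010177], [0.00013773042149423906, 0.2509566473074688, -0.9679983172519069]] 398.14092571612565
40.4 [ 0.5507 -0.121   0.2874] [-0.9951 -0.099   0.0003] [-25.2004  12.731   38.483   95.4329  -8.2038  74.6765 110.4538]
electrode [([0.4722, -0.0486, 0.0936], 0.58)]
ceramic_disc [([0.4771, -0.0597, 0.0593], 0.74), ([0.6886, -0.0746, 0.0237], 0.23)]
electrode [(array([ 0.463, -0.03 ,  0.083]), 0.81)]
ceramic_disc [(array([ 0.465, -0.021,  0.06 ]), 0.4)]
copper_spacer [(array([0.539, 0.405, 0.061]), 0.82)]
ceramic_tube [(array([0.548, 0.218, 0.087]), 0.87)]
402 470 96 157
[[445.35023801 126.72865697]
 [431.00327437 127.28918737]]
```

The electrode's measured height and position match the seat and the gripper is clear, so I'm handing the job in.

```bash
python3 -c "
from rig import workorder;print(workorder.finish_job())"
```

```text
the job is handed in; nothing more can be done
None
```

The ceramic disc and then the steel electrode (flange down) were guided onto the mandrel, seated at the expected heights with 15 N and 9 N of contact force and released, and the job was handed in at about 41 s; no verdict came back.

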